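Work a seized lens cell out of a lamp housing

ROBOT

A 7-joint arm with a two-finger parallel gripper is mounted at the origin on the work surface. World frame = base frame: x ahead of the robot, y to its left, z up, the work surface at z = 0. Lengths are in m, angles in rad, forces in N, time in s.
With the tool pointing down it reaches from about 0.4 to 0.85 m from the base axis. Payload 10.4 kg.
Tool frame: the origin (TCP) lies midway between the tips of the shut fingers; the grasp point (between the pads) lies 19 mm behind it; z points along the fingers, y is the direction in which the jaws open and shut (so a half turn about z gives the same grasp; the last joint's range is limited). The gripper opens to 87 mm and grips with 3 to 60 N. Pads are 19 mm wide; open, the fingers measure 117 mm over their backs; the gripper's body (75 mm by 190 mm) begins 51 mm behind the grasp point.
Start: joints at [1.307, 0.332, -0.065, 1.46, 0.022, 1.35, -0.088], TCP at [0.149, -0.607, 0.223] pointing down, gripper open.
Joint ranges: [-2.6, 2.6], [-0.5, 2.12], [-1.47, 1.34], [0.16, 2.42], [-1.27, 4.41], [0.06, 2.06], [-2.6, 2.6]. Speed limits (rad/s): [2.22, 2.22, 2.79, 2.79, 3.14, 3.14, 3.14].

INTERFACE

Orientations are given as a unit quaternion [w, x, y, z].
In Python, from station import ctrl gives the robot as it stands.
- The arm moves only by the tool step_arm, never from a script. Its arguments are lists of equal length, an entry for each row: "claw": the opening, from 0 (shut) to 1 (fully open); "linear": the shift along the tool's x, y, z in m, a list of three; "turn": the turn, a rotation vector about the tool's x, y, z in rad, a list of three. In form: {"claw": [claw, ...], "linear": [[tx, ty, tz], ...], "turn": [[wx, wy, wz], ...]}. A call has 1 to 5 rows; each row is the pose to reach, as a shift and turn from the pose commanded when the call began, along the tool's axes at that moment; what a row does not reach only later rows make up. A row lasts 1/10 s, in which the tool goes at most 50 mm and 8.59 degrees, less where a joint would pass 70% of its speed; a pose out of reach is approached as far as the arm can. A call with a gripper value outside its range is refused whole. The fingers move at their own pace and stop on an object; "newtons" is the grip in N (left out, the last holds). Time passes only in rows, so rows that repeat a pose let the fingers close. It gives the time, the measured TCP pose, the force and the opening at its end, in the units of the state.
- ctrl.sense(): the state, without advancing time (a new reading comes with each control period).
- ctrl.camera(name): name is "side" or "top"; returns the picture (420x560x3 uint8, red, green, blue); there is no depth.
- ctrl.camera_params(name): a dict with "camera_matrix" (3x3 intrinsics, pixels), "k1" (the pictures are not rectified: a ray, as slopes to the right and down, at radius r is drawn at 1 + k1 r^2 times it, then the intrinsics apply), "position" and "rotation" of the camera in the world. Camera axes: x right, y down, z forward; pixel columns grow to the right and rows downward; lengths in m; the calibration is good to about 2 mm. A picture is of the moment at which its call begins. camera_params takes no time and is no camera call.
- ctrl.job_done(): hands the job in, once; it reports no verdict.
The state is a dict: "t": time; "joints": joint angles; "joint_vel": joint speeds; "effort": joint torques, N m; "tcp_pos": TCP position; "ee_rot": TCP orientation; "wrist_force": force on the tool from outside, world axes, zero at the start; "ft_torque": the same for the moment, N m; "gripper_width": finger opening in m.
Only numpy, scipy, OpenCV 4.12 (cv2) and the standard library are available. Lean on these libraries where they do the work, as an engineer would, in place of code of your own. Each camera call takes 0.05 s, during which the arm holds its last target.

TASK

The condenser lens cell has seized in the top of the beige lamp housing: work it out by its brass bar, twisting it back and forth while pulling, without lifting the housing off its base plate. Then stand the cell upright on the round cork rest pad without dropping it, let go, and leave the red fuse holder and the spare lens on the desk where they are.

Things in the scene. Friction and masses are not known exactly. Their poses are not given: they have to be found in the camera images.
- cell_grip (a point): Centre of the brass bar on top of the lens cell (about 250 g): bar 54 mm long (x), 24 mm thick (y), 42 mm tall (z up). Beneath it a dark flange with smoked glass, 80 mm diameter, its top 21 mm and underside 29 mm below this point, then the aluminium barrel. At the start the flange lies on the lamp housing's top, the barrel in its bore. Bar is clear all round.
- cell_foot (a point): Centre of the barrel's flat foot, 61 mm below the bar's centre; z up the cell's axis. Barrel 44 mm diameter, 32 mm long, all in the bore at the start. A key on it limits turning to about 0.9 rad from stop to stop while in the bore; it starts anywhere between the stops, not always midway.
- housing_top (a point): Centre of the top of the beige lamp housing (150 x 150 mm, 115 tall, 1.4 kg), on the bore's axis, 135 mm above the desk. The bore grips the barrel by friction all along its 32 mm way out: about 26 N for a straight pull or up to 0.6 N m to turn (varies). While it is being turned the pull needed drops greatly, if the rise is slower than the turning slip.
- housing (a joint): How far the lamp housing is lifted off its fixed steel base plate, m; 0 = seated. It rests there only by its weight (14 N) on two guide pins: it cannot turn or slide sideways, but rises when the cell is pulled too hard. More than 5 mm counts as lifted off.
- pad_top (a point): Centre of the top face of the fixed round cork rest pad (cork 124 mm diameter, on a grey disc of 136 mm), 22 mm above the desk.
- fuse_holder: Red plastic fuse holder, a lying cylinder 77 mm long, 27 mm thick; origin at the centre of its underside. Bystander: leave alone.
- spare_lens: Spare smoked lens in a dark ring lying flat, 76 mm diameter, 10 mm high; origin at the centre of its underside. Bystander: leave alone.
Mind the look-alikes: they are no part of the job. What is shaped like the part that bears pad_top but turquoise is not meant.

How it is judged:
By the outcome, as a careful person would: the job done as asked, in the order asked, and still so for the second after the job is handed in, with the robot touching nothing.
It also fails if it takes over 62 s, if anything falls off the work surface, if the arm or the gripper's body presses on something with over 40 N, if the wrist force passes 120 N, or if a joint passes its speed limit or range.

## Working session

There is one attempt and no reset: what is moved stays moved. The work goes in short steps, Python scripts to look and compute and a tool call to move; the robot and the scene stay as the last step left them, time stands still between calls to the robot, and variables do not carry over. Pictures are saved under pics/ and viewed, and the job is handed in when it is done.

Besides the shell and the picture viewer there is one more tool, called after "Request:" as a command line: name --argument value ..., lists and objects as JSON in quotes. step_arm: Moves the arm, as the interface text tells. Its arguments: {"type":"object","properties":{"claw":{"type":"array","items":{"type":"number"}},"linear":{"type":"array","items":{"type":"array","items":{"type":"number"}}},"turn":{"type":"array","items":{"type":"array","items":{"type":"number"}}},"newtons":{"type":"number"}},"required":["claw","linear","turn"]}

```bash
ls; mkdir -p pics; python3 - <<'E'
from station import ctrl
import cv2
for n in("side","top"):
    cv2.imwrite(f"pics/{n}0.png",ctrl.camera(n)[:,:,::-1]); print(n,ctrl.camera_params(n))
print(ctrl.sense())
E
```

```text
pics
side {'camera_matrix': array([[460.24504102,   0.        , 284.38256839],
       [  0.        , 460.24504102, 210.60295185],
       [  0.        ,   0.        ,   1.        ]]), 'k1': -0.10472977652683275, 'position': array([ 0.36110591, -0.62276236,  0.74886064]), 'rotation': array([-0.42144769,  0.89514664, -0.12868591,  0.06733708])}
top {'camera_matrix': array([[383.6960244 ,   0.        , 276.33854332],
       [  0.        , 383.6960244 , 208.42519864],
       [  0.        ,   0.        ,   1.        ]]), 'k1': -0.06602994093264775, 'position': array([0.54502864, 0.11002336, 1.01283803]), 'rotation': array([-0.00802912,  0.71350953, -0.69997021,  0.02968804])}
{'t': 0.1, 'joints': array([ 1.30741297,  0.33281018, -0.06465296,  1.46081503,  0.02162299,
        1.34991033, -0.08848643]), 'joint_vel': array([-0.00036289, -0.00303417, -0.00108341, -0.00102786,  0.00087947,
       -0.0011915 , -0.00013139]), 'effort': array([ 2.08476333e-03, -6.24544787e+01,  2.49615661e-02, -3.90713954e+01,
       -6.14758534e-02,  3.65618686e-02, -3.33258754e-07]), 'tcp_pos': array([ 0.14892312, -0.60665829,  0.22185265]), 'ee_rot': array([-6.11895959e-04,  9.92761930e-01,  1.20097301e-01, -1.20821373e-04]), 'wrist_force': array([-0.2028092 ,  0.78246723, -0.43156912]), 'ft_torque': array([-2.74086033e-05,  2.01037614e-03,  5.79203806e-03]), 'gripper_width': 0.08679506200643247}
```

View pics/side0.png

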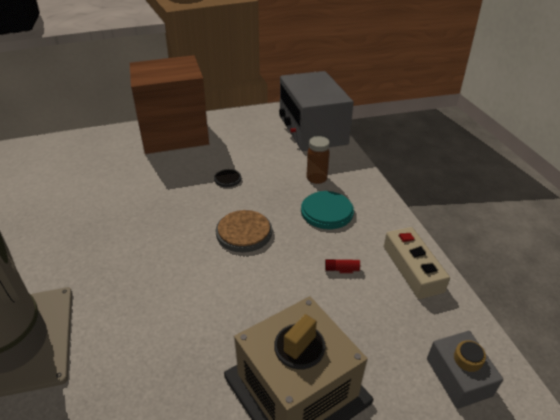

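View pics/top0.png

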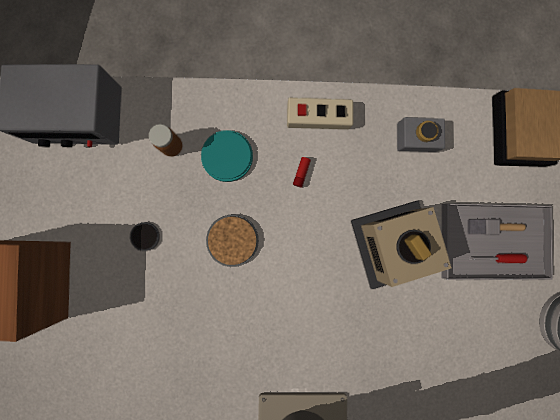

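The top view shows the cork pad at about (232,240), the housing at (415,245) with the brass bar at (420,244), the fuse holder at (302,172), the spare lens at (145,236) and the turquoise decoy at (228,155). I'll enlarge these next.

```bash
python3 - <<'E'
import cv2
def z(n,x,y,w,h,o,s):
    im=cv2.imread(f"pics/{n}0.png")[y:y+h,x:x+w]; cv2.imwrite(f"pics/{o}.png",cv2.resize(im,None,fx=s,fy=s,interpolation=cv2.INTER_CUBIC))
z("top",345,190,120,110,"c_top",5); z("side",220,285,160,130,"c_side",4.5); z("top",195,205,75,70,"c_pad",5);z("side",205,200,80,60,"c_pads",5)
E
```

```text
(no output)
```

View pics/c_top.png

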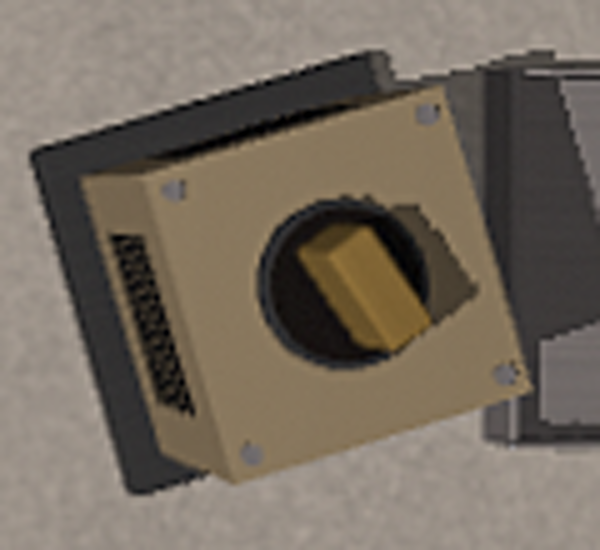

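View pics/c_side.png

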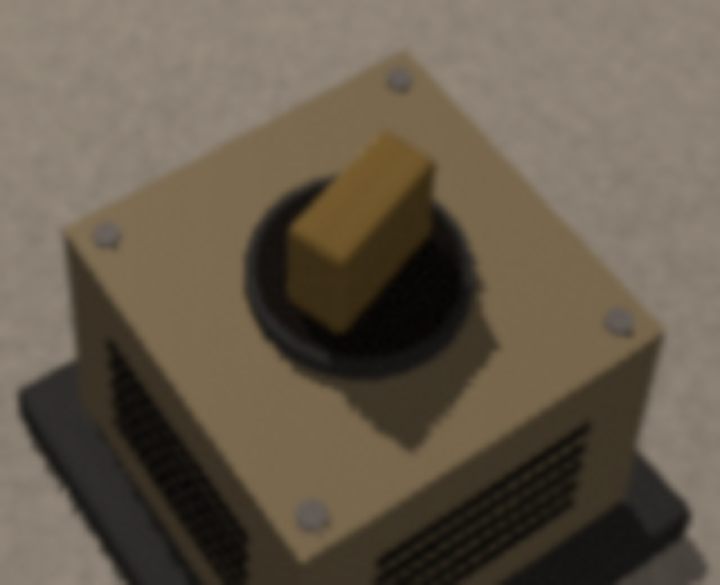

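View pics/c_pad.png

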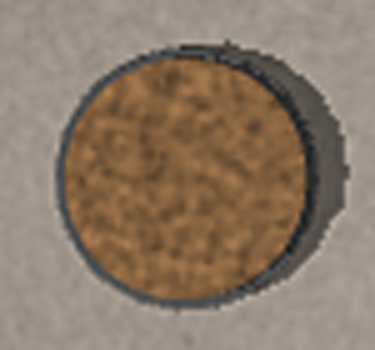

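View pics/c_pads.png

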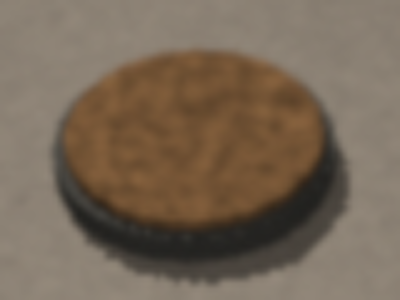

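```bash
cat > h.py <<'E'
import numpy as np,cv2
from station import ctrl
from scipy.spatial.transform import Rotation as R
def ray(n,uv):
    p=ctrl.camera_params(n);K=p["camera_matrix"];k=p["k1"]
    q=p["rotation"];Rm=R.from_quat([q[1],q[2],q[3],q[0]]).as_matrix() if len(q)==4 else q
    uv=np.atleast_2d(np.float64(uv))
    s=cv2.undistortPoints(uv[:,None],K,np.array([k,0,0,0,0.]))[:,0]
    return p["position"],np.c_[s,np.ones(len(s))]@Rm.T
def onz(n,uv,z):
    o,d=ray(n,uv); return o+d*((z-o[2])/d[:,2])[:,None]
def crop(c,x0,y0,s): return (np.array(c,float)+.5)/s-.5+[x0,y0]
E
python3 - <<'E'
from h import *
np.set_printoptions(precision=4,suppress=True)
def rep(t,n,c,z,cr):
    P=onz(n,crop(c,*cr),z);print(t,n,P.mean(0),[np.round(np.linalg.norm(P[i]-P[i-1]),4) for i in range(len(P))],[np.round(np.degrees(np.arctan2(*(P[i]-P[i-1])[1::-1])),1) for i in range(len(P))])
T=(345,190,5);S=(220,285,4.5)
rep("bar","side",[(388,132),(434,163),(342,263),(290,228)],.185,S)
rep("bar","top",[(328,245),(372,224),(430,320),(390,350)],.185,T)
rep("house","side",[(405,50),(663,330),(303,560),(66,232)],.135,S)
rep("house","top",[(146,167),(442,88),(530,390),(235,483)],.135,T)
rep("screws","side",[(399,79),(619,321),(312,515),(107,235)],.135,S)
rep("screws","top",[(174,190),(428,112),(505,373),(251,453)],.135,T)
for n,c,cr in(("top",[(60,178),(308,178),(185,55),(185,300)],(195,205,5)),("side",[(63,140),(325,140),(195,50),(195,229)],(205,200,5))):
    rep("pad",n,c,.022,cr)
print(R.from_quat([0.992762,.120097,-.00012,-.0006]).as_matrix())
E
```

```text
bar side [ 0.5088 -0.2373  0.185 ] [np.float64(0.0513), np.float64(0.0197), np.float64(0.0506), np.float64(0.0213)] [np.float64(33.1), np.float64(-57.4), np.float64(-145.1), np.float64(124.6)]
bar top [ 0.5119 -0.2337  0.185 ] [np.float64(0.0537), np.float64(0.022), np.float64(0.0495), np.float64(0.0225)] [np.float64(31.7), np.float64(-64.5), np.float64(-147.7), np.float64(126.3)]
house side [ 0.5091 -0.2367  0.135 ] [np.float64(0.149), np.float64(0.1485), np.float64(0.1481), np.float64(0.1472)] [np.float64(17.8), np.float64(-72.7), np.float64(-162.7), np.float64(107.6)]
house top [ 0.5111 -0.2352  0.135 ] [np.float64(0.1515), np.float64(0.147), np.float64(0.1473), np.float64(0.148)] [np.float64(16.5), np.float64(-74.4), np.float64(-163.1), np.float64(107.2)]
screws side [ 0.5093 -0.2358  0.135 ] [np.float64(0.1273), np.float64(0.1272), np.float64(0.1271), np.float64(0.1272)] [np.float64(17.4), np.float64(-72.7), np.float64(-162.6), np.float64(107.4)]
screws top [ 0.5111 -0.2356  0.135 ] [np.float64(0.1266), np.float64(0.1275), np.float64(0.1273), np.float64(0.1275)] [np.float64(17.1), np.float64(-72.4), np.float64(-162.9), np.float64(107.3)]
pad top [0.5144 0.1939 0.022 ] [np.float64(0.0897), np.float64(0.1273), np.float64(0.0897), np.float64(0.1257)] [np.float64(47.0), np.float64(-88.9), np.float64(46.2), np.float64(-178.7)]
pad side [0.5116 0.1874 0.022 ] [np.float64(0.0899), np.float64(0.1246), np.float64(0.094), np.float64(0.1286)] [np.float64(121.4), np.float64(-15.8), np.float64(118.3), np.float64(-102.8)]
[[ 0.9712  0.2385 -0.0004]
 [ 0.2385 -0.9712  0.0012]
 [-0.0001 -0.0012 -1.    ]]
```

Request:
step_arm --claw '[1, 1, 1, 1, 1]' --linear '[[0.04, -0.025, -0.03], [0.08, -0.05, -0.03], [0.12, -0.075, -0.03], [0.16, -0.1, -0.03], [0.2, -0.125, -0.03]]' --turn '[[0, 0, -0.06], [0, 0, -0.12], [0, 0, -0.18], [0, 0, -0.25], [0, 0, -0.335]]' --newtons 60

```text
t: 0.6
tcp_pos: [0.3145, -0.4362, 0.2524]
ee_rot: [0.0, 0.958, 0.285, -0.0]
wrist_force: [1.7, 0.0, 0.2]
gripper_width: 0.0872
```

```bash
cat >> h.py <<'E'
np.set_printoptions(precision=4,suppress=True)
def go(pos,yaw):
    s=ctrl.sense();q=s["ee_rot"];r=R.from_quat([q[1],q[2],q[3],q[0]])
    y=np.radians(yaw);x=np.array([np.cos(y),np.sin(y),0]);z=np.array([0,0,-1.])
    t=R.from_matrix(np.c_[x,np.cross(z,x),z])
    print("t",s["t"],"pos",s["tcp_pos"],"yaw",np.degrees(np.arctan2(r.as_matrix()[1,0],r.as_matrix()[0,0])),"w",s["gripper_width"],"j",s["joints"],"F",s["wrist_force"],"M",s["ft_torque"])
    print("lin",r.inv().apply(np.array(pos)-s["tcp_pos"]),"turn",(r.inv()*t).as_rotvec())
E
python3 -c "
from h import *
go([.510,-.2357,.23],33)"
```

```text
t 0.6 pos [ 0.3145 -0.4362  0.2524] yaw 33.16069024349371 w 0.087200996054358 j [ 1.0881  0.1381 -0.2502  1.6372  0.035   1.3707 -0.1588] F [1.7402 0.0073 0.2192] M [-0.0588 -0.0741 -0.0353]
lin [ 0.2734 -0.0609  0.0224] turn [-0.      0.0002  0.0028]
```

Request:
step_arm --claw '[1, 1, 1, 1, 1]' --linear '[[0.045, -0.01, 0], [0.09, -0.02, 0], [0.135, -0.03, 0], [0.18, -0.04, 0], [0.225, -0.05, 0]]' --turn '[[0, 0, 0], [0, 0, 0], [0, 0, 0], [0, 0, 0], [0, 0, 0]]'

```text
t: 1.1
tcp_pos: [0.4758, -0.2719, 0.2524]
ee_rot: [0.0, 0.959, 0.284, -0.0]
wrist_force: [0.2, -0.8, -0.1]
gripper_width: 0.0867
```

Request:
step_arm --claw '[1, 1, 1, 1]' --linear '[[0.03, -0.007, 0.01], [0.0485, -0.011, 0.02], [0.0485, -0.011, 0.022], [0.0485, -0.011, 0.022]]' --turn '[[0, 0, 0], [0, 0, 0], [0, 0, 0], [0, 0, 0]]'

```text
t: 1.5
tcp_pos: [0.5091, -0.238, 0.2299]
ee_rot: [-0.0, 0.959, 0.284, -0.001]
wrist_force: [-0.1, -0.1, 0.2]
gripper_width: 0.0871
```

```bash
python3 -c "
from h import *
go([.510,-.2357,.148],33)
for n in('side','top'): cv2.imwrite(f'pics/{n}1.png',ctrl.camera(n)[:,:,::-1])
im=cv2.imread('pics/side1.png')[200:400,180:400];cv2.imwrite('pics/s1c.png',cv2.resize(im,None,fx=3,fy=3))
im=cv2.imread('pics/top1.png')[150:320,330:500];cv2.imwrite('pics/t1c.png',cv2.resize(im,None,fx=3.5,fy=3.5))
"
```

```text
t 1.5 pos [ 0.5091 -0.238   0.2299] yaw 33.01011164242051 w 0.08705311382439794 j [ 0.7512  0.2241 -0.4589  1.5999  0.1014  1.3427 -0.7155] F [-0.1358 -0.0705  0.1518] M [-0.0237 -0.0111 -0.0361]
lin [ 0.0021 -0.0014  0.0819] turn [-0.001   0.001   0.0002]
```

View pics/s1c.png

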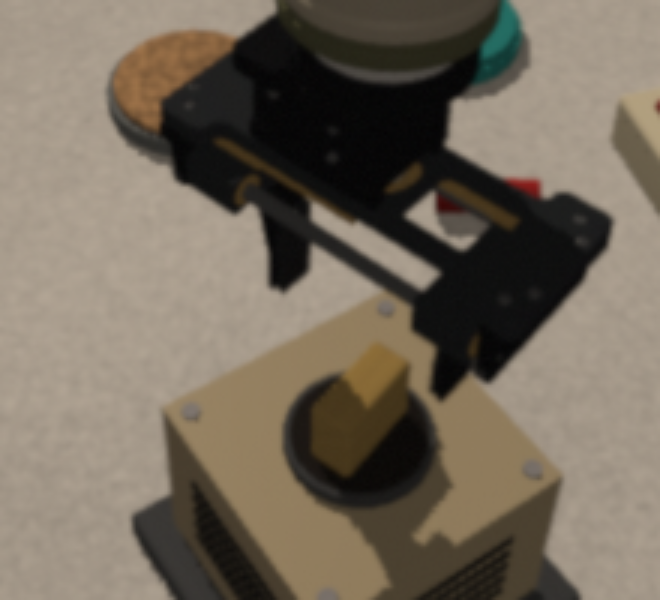

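View pics/t1c.png

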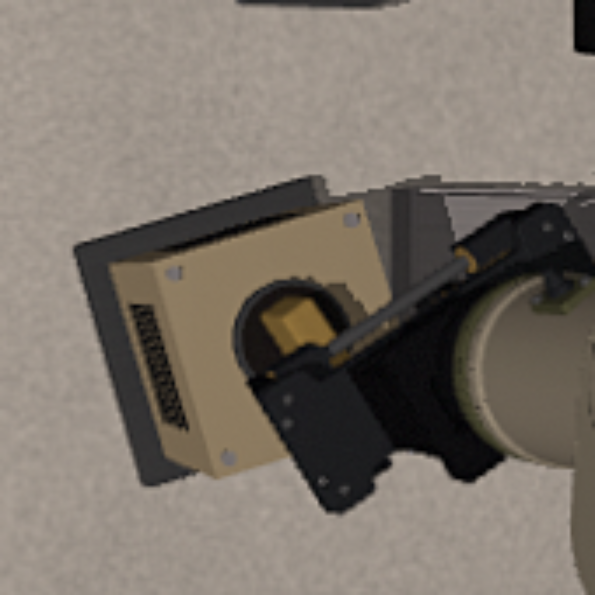

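The jaws straddle the bar: it sits at about (355,400) in the side crop, midway between the fingers, and the jaw axis is square to it. I'll go down.

Request:
step_arm --claw '[1, 1, 1, 1]' --linear '[[0.002, -0.0014, 0.03], [0.002, -0.0014, 0.06], [0.002, -0.0014, 0.082], [0.002, -0.0014, 0.082]]' --turn '[[0, 0, 0], [0, 0, 0], [0, 0, 0], [0, 0, 0]]'

```text
t: 2.0
tcp_pos: [0.5083, -0.2363, 0.1462]
ee_rot: [-0.001, 0.959, 0.283, -0.002]
wrist_force: [-0.4, -0.6, -0.0]
gripper_width: 0.0873
```

Request:
step_arm --claw '[0, 0, 0, 0, 0]' --linear '[[0, 0, 0], [0, 0, 0], [0, 0, 0], [0, 0, 0], [0, 0, 0]]' --turn '[[0, 0, 0], [0, 0, 0], [0, 0, 0], [0, 0, 0], [0, 0, 0]]' --newtons 60

```text
t: 2.5
tcp_pos: [0.5108, -0.2356, 0.1491]
ee_rot: [0.0, 0.959, 0.284, 0.0]
wrist_force: [0.1, -0.5, 0.5]
gripper_width: 0.055
```

```bash
python3 -c "
from h import *
go([.510,-.2357,.148],33)"
```

```text
t 2.5 pos [ 0.5108 -0.2356  0.1491] yaw 32.991550804215414 w 0.05497947670416995 j [ 0.741   0.2835 -0.4567  1.7053  0.1339  1.1828 -0.7455] F [ 0.0786 -0.4986  0.4531] M [-0.016  -0.0016  0.0381]
lin [-0.0007 -0.0004  0.0011] turn [ 0.0008 -0.0003 -0.0001]
```

Request:
step_arm --claw '[0, 0, 0, 0, 0]' --linear '[[0, 0, 0], [0, 0, 0], [0, 0, 0], [0, 0, 0], [0, 0, 0]]' --turn '[[0, 0, 0], [0, 0, 0], [0, 0, 0], [0, 0, 0], [0, 0, 0]]'

```text
t: 3.0
tcp_pos: [0.5106, -0.2356, 0.1485]
ee_rot: [0.0, 0.959, 0.284, -0.0]
wrist_force: [0.6, -0.4, -0.2]
gripper_width: 0.0237
```

Request:
step_arm --claw '[0, 0, 0]' --linear '[[0, 0, 0], [0, 0, 0], [0, 0, 0]]' --turn '[[0, 0, 0], [0, 0, 0], [0, 0, 0]]'

```text
t: 3.3
tcp_pos: [0.5106, -0.2356, 0.1485]
ee_rot: [0.0, 0.959, 0.284, -0.0]
wrist_force: [0.5, -1.1, -1.2]
gripper_width: 0.0235
```

```bash
python3 -c "
from h import *
go([.510,-.2357,.148],33)"
```

```text
t 3.3 pos [ 0.5106 -0.2356  0.1485] yaw 32.99361091408445 w 0.023545681896670317 j [ 0.741   0.2841 -0.4566  1.7059  0.134   1.1825 -0.7456] F [ 0.545  -1.0753 -1.2333] M [-0.1414 -0.0708  0.1564]
lin [-0.0006 -0.0002  0.0005] turn [ 0.0001  0.     -0.0001]
```

Request:
step_arm --claw '[0, 0, 0, 0, 0]' --linear '[[0, 0, 0], [0, 0, 0], [0, 0, 0], [0, 0, -0.0003], [0, 0, -0.0006]]' --turn '[[0, 0, 0.05], [0, 0, 0.1], [0, 0, 0.15], [0, 0, 0.2], [0, 0, 0.25]]'

```text
t: 3.8
tcp_pos: [0.5102, -0.2354, 0.1486]
ee_rot: [-0.0, 0.987, 0.161, -0.0]
wrist_force: [0.4, -0.3, -4.7]
gripper_width: 0.0239
```

```bash
python3 -c "
from h import *
go([.510,-.2357,.148],33)"
```

```text
t 3.8 pos [ 0.5102 -0.2354  0.1486] yaw 18.57785967169503 w 0.023904627976252056 j [ 0.7139  0.2795 -0.4242  1.7073  0.1232  1.182  -0.9893] F [ 0.3826 -0.2887 -4.6877] M [-0.1672  0.0179  0.4543]
lin [-0.0003  0.0002  0.0006] turn [-0.0006  0.0008 -0.2517]
```

Request:
step_arm --claw '[0, 0, 0, 0]' --linear '[[0, 0, -0.0005], [0, 0, -0.001], [0, 0, -0.0015], [0, 0, -0.002]]' --turn '[[0, 0, 0.05], [0, 0, 0.1], [0, 0, 0.15], [0, 0, 0.2]]'

```text
t: 4.2
tcp_pos: [0.5097, -0.2357, 0.1498]
ee_rot: [-0.0, 0.998, 0.062, -0.001]
wrist_force: [0.4, -3.1, -8.9]
gripper_width: 0.0238
```

```bash
python3 -c "
from h import *
go([.510,-.2357,.148],33)"
```

```text
t 4.2 pos [ 0.5097 -0.2357  0.1498] yaw 7.099433198962992 w 0.023822107190956694 j [ 0.6931  0.2753 -0.3987  1.7071  0.1147  1.1841 -1.1826] F [ 0.389  -3.107  -8.9068] M [-0.6306 -0.2104  0.4443]
lin [ 0.0003 -0.      0.0018] turn [-0.0009  0.0019 -0.4521]
```

Request:
step_arm --claw '[0, 0, 0, 0, 0]' --linear '[[0, 0, 0], [0, 0, -0.0005], [0, 0, -0.001], [0, 0, -0.0015], [0, 0, -0.002]]' --turn '[[0, 0, -0.08], [0, 0, -0.16], [0, 0, -0.24], [0, 0, -0.32], [0, 0, -0.4]]'

```text
t: 4.7
tcp_pos: [0.5098, -0.2353, 0.1519]
ee_rot: [-0.001, 0.965, 0.261, -0.001]
wrist_force: [0.3, 0.3, -7.6]
gripper_width: 0.0233
```

```bash
python3 -c "
from h import *
go([.510,-.2357,.148],33)"
```

```text
t 4.7 pos [ 0.5098 -0.2353  0.1519] yaw 30.259761455501703 w 0.023294859010907037 j [ 0.736   0.28   -0.45    1.7024  0.1291  1.1908 -0.7896] F [ 0.3029  0.3241 -7.625 ] M [-0.0133 -0.2641 -0.3796]
lin [-0.0001  0.0005  0.0039] turn [-0.002   0.0009 -0.0478]
```

Request:
step_arm --claw '[0, 0, 0, 0, 0]' --linear '[[0, 0, 0], [0, 0, -0.0006], [0, 0, -0.0012], [0, 0, -0.0018], [0, 0, -0.0024]]' --turn '[[0, 0, 0.08], [0, 0, 0.16], [0, 0, 0.24], [0, 0, 0.32], [0, 0, 0.4]]'

```text
t: 5.2
tcp_pos: [0.5097, -0.2358, 0.1542]
ee_rot: [-0.0, 0.998, 0.061, -0.001]
wrist_force: [0.8, -2.3, -9.1]
gripper_width: 0.0235
```

Request:
step_arm --claw '[0, 0, 0, 0, 0]' --linear '[[0, 0, 0], [0, 0, -0.0006], [0, 0, -0.0012], [0, 0, -0.0018], [0, 0, -0.0024]]' --turn '[[0, 0, -0.08], [0, 0, -0.16], [0, 0, -0.24], [0, 0, -0.32], [0, 0, -0.4]]'

```text
t: 5.7
tcp_pos: [0.5097, -0.2353, 0.1566]
ee_rot: [-0.001, 0.965, 0.261, -0.001]
wrist_force: [0.5, 0.7, -8.5]
gripper_width: 0.0237
```

```bash
python3 -c "
from h import *
go([.510,-.2357,.148],33)
cv2.imwrite('pics/s2.png',ctrl.camera('side')[:,:,::-1])
im=cv2.imread('pics/s2.png')[230:420,180:400];cv2.imwrite('pics/s2c.png',cv2.resize(im,None,fx=3,fy=3))
"
```

```text
t 5.7 pos [ 0.5097 -0.2353  0.1566] yaw 30.257353092625067 w 0.023673373844096787 j [ 0.7361  0.2758 -0.4496  1.6971  0.1266  1.2001 -0.7877] F [ 0.4811  0.724  -8.4986] M [-0.0243 -0.2113 -0.3983]
lin [0.0001 0.0005 0.0086] turn [-0.0023  0.0011 -0.0479]
```

View pics/s2c.png

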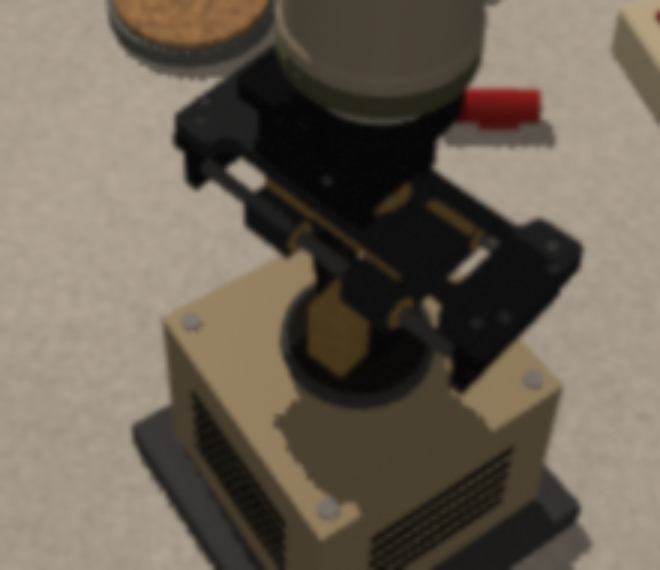

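The housing screws are at the same pixels as before ((191,322) here against (191,412) with a crop offset 90 px different). So the housing is seated and the flange has lifted clear of its top. I'll carry on.

Request:
step_arm --claw '[0, 0, 0, 0, 0]' --linear '[[0, 0, 0], [0, 0, -0.0007], [0, 0, -0.0014], [0, 0, -0.0021], [0, 0, -0.0028]]' --turn '[[0, 0, 0.08], [0, 0, 0.16], [0, 0, 0.24], [0, 0, 0.32], [0, 0, 0.4]]'

```text
t: 6.25
tcp_pos: [0.5097, -0.2357, 0.1594]
ee_rot: [-0.0, 0.998, 0.061, -0.001]
wrist_force: [0.5, -3.0, -9.1]
gripper_width: 0.0242
```

Request:
step_arm --claw '[0, 0, 0, 0, 0]' --linear '[[0, 0, 0], [0, 0, -0.0007], [0, 0, -0.0014], [0, 0, -0.0021], [0, 0, -0.0028]]' --turn '[[0, 0, -0.08], [0, 0, -0.16], [0, 0, -0.24], [0, 0, -0.32], [0, 0, -0.4]]'

```text
t: 6.75
tcp_pos: [0.5097, -0.2353, 0.1622]
ee_rot: [-0.001, 0.966, 0.26, -0.001]
wrist_force: [-0.1, -0.7, -9.2]
gripper_width: 0.0236
```

Request:
step_arm --claw '[0, 0, 0, 0, 0]' --linear '[[0, 0, 0], [0, 0, -0.0007], [0, 0, -0.0014], [0, 0, -0.0021], [0, 0, -0.0028]]' --turn '[[0, 0, 0.08], [0, 0, 0.16], [0, 0, 0.24], [0, 0, 0.32], [0, 0, 0.4]]'

```text
t: 7.25
tcp_pos: [0.5097, -0.2357, 0.165]
ee_rot: [-0.0, 0.998, 0.06, -0.001]
wrist_force: [0.8, -3.1, -9.6]
gripper_width: 0.024
```

Request:
step_arm --claw '[0, 0, 0, 0, 0]' --linear '[[0, 0, 0], [0, 0, -0.0007], [0, 0, -0.0014], [0, 0, -0.0021], [0, 0, -0.0028]]' --turn '[[0, 0, -0.08], [0, 0, -0.16], [0, 0, -0.24], [0, 0, -0.32], [0, 0, -0.4]]'

```text
t: 7.75
tcp_pos: [0.5097, -0.2353, 0.1678]
ee_rot: [-0.001, 0.966, 0.26, -0.001]
wrist_force: [0.2, -0.9, -9.7]
gripper_width: 0.0237
```

```bash
python3 -c "
from h import *
go([.510,-.2357,.148],33)"
```

```text
t 7.75 pos [ 0.5097 -0.2353  0.1678] yaw 30.16850467903284 w 0.023721448153178382 j [ 0.7361  0.266  -0.4489  1.6839  0.121   1.2218 -0.7851] F [ 0.1608 -0.9082 -9.7145] M [-0.121  -0.2568 -0.3709]
lin [0.0001 0.0005 0.0198] turn [-0.0022  0.0011 -0.0494]
```

Request:
step_arm --claw '[0, 0, 0, 0, 0]' --linear '[[0, 0, 0], [0, 0, -0.0007], [0, 0, -0.0014], [0, 0, -0.0021], [0, 0, -0.0028]]' --turn '[[0, 0, 0.08], [0, 0, 0.16], [0, 0, 0.24], [0, 0, 0.32], [0, 0, 0.4]]'

```text
t: 8.25
tcp_pos: [0.5097, -0.2358, 0.1706]
ee_rot: [-0.0, 0.998, 0.06, -0.001]
wrist_force: [0.6, -3.0, -9.8]
gripper_width: 0.0238
```

Request:
step_arm --claw '[0, 0, 0, 0, 0]' --linear '[[0, 0, 0], [0, 0, -0.0007], [0, 0, -0.0014], [0, 0, -0.0021], [0, 0, -0.0028]]' --turn '[[0, 0, -0.08], [0, 0, -0.16], [0, 0, -0.24], [0, 0, -0.32], [0, 0, -0.4]]'

```text
t: 8.75
tcp_pos: [0.5097, -0.2353, 0.1734]
ee_rot: [-0.001, 0.966, 0.26, -0.001]
wrist_force: [0.9, -0.3, -10.1]
gripper_width: 0.0232
```

Request:
step_arm --claw '[0, 0, 0, 0, 0]' --linear '[[0, 0, 0], [0, 0, -0.0007], [0, 0, -0.0014], [0, 0, -0.0021], [0, 0, -0.0028]]' --turn '[[0, 0, 0.08], [0, 0, 0.16], [0, 0, 0.24], [0, 0, 0.32], [0, 0, 0.4]]'

```text
t: 9.25
tcp_pos: [0.5098, -0.2361, 0.1764]
ee_rot: [0.0, 0.998, 0.06, -0.001]
wrist_force: [-0.3, -4.0, 2.8]
gripper_width: 0.0239
```

Request:
step_arm --claw '[0, 0, 0, 0, 0]' --linear '[[0, 0, 0], [0, 0, -0.0007], [0, 0, -0.0014], [0, 0, -0.0021], [0, 0, -0.0028]]' --turn '[[0, 0, -0.08], [0, 0, -0.16], [0, 0, -0.24], [0, 0, -0.32], [0, 0, -0.4]]'

```text
t: 9.75
tcp_pos: [0.5105, -0.2354, 0.1803]
ee_rot: [-0.0, 0.965, 0.261, -0.0]
wrist_force: [-0.1, -0.0, -2.6]
gripper_width: 0.0238
```

Request:
step_arm --claw '[0, 0, 0, 0, 0]' --linear '[[0, 0, 0], [0, 0, -0.0007], [0, 0, -0.0014], [0, 0, -0.0021], [0, 0, -0.0028]]' --turn '[[0, 0, 0.08], [0, 0, 0.16], [0, 0, 0.24], [0, 0, 0.32], [0, 0, 0.4]]'

```text
t: 10.25
tcp_pos: [0.5105, -0.2354, 0.183]
ee_rot: [-0.0, 0.998, 0.06, -0.0]
wrist_force: [-0.1, -0.7, -2.0]
gripper_width: 0.0236
```

```bash
python3 -c "
from h import *
go([.510,-.2357,.148],33)"
```

```text
t 10.25 pos [ 0.5105 -0.2354  0.183 ] yaw 6.918740836882777 w 0.02355910064596624 j [ 0.6967  0.2479 -0.4018  1.6673  0.1013  1.2473 -1.1764] F [-0.1407 -0.661  -2.0484] M [ 0.0081 -0.0427  0.0261]
lin [-0.0005  0.0002  0.035 ] turn [-0.0003  0.0002 -0.4552]
```

The wrist force is now just the cell's weight, so it is free. I'll lift gently and look.

Request:
step_arm --claw '[0, 0, 0, 0, 0]' --linear '[[0, 0, -0.003], [0, 0, -0.01], [0, 0, -0.02], [0, 0, -0.035], [0, 0, -0.05]]' --turn '[[0, 0, 0], [0, 0, 0], [0, 0, 0], [0, 0, 0], [0, 0, 0]]'

```text
t: 10.75
tcp_pos: [0.5108, -0.2356, 0.2349]
ee_rot: [0.0, 0.998, 0.063, 0.0]
wrist_force: [-0.2, -0.1, -2.9]
gripper_width: 0.0238
```

```bash
python3 -c "
from h import *
go([.514,.191,.25],7)
cv2.imwrite('pics/s3.png',ctrl.camera('side')[:,:,::-1])
"
```

```text
t 10.75 pos [ 0.5108 -0.2356  0.2349] yaw 7.235172973255829 w 0.02379454842639289 j [ 0.6998  0.2143 -0.4037  1.5958  0.0859  1.3482 -1.159 ] F [-0.2001 -0.1467 -2.8623] M [-0.0142 -0.0389 -0.0066]
lin [ 0.057  -0.4228 -0.0152] turn [ 0.0005 -0.0007  0.0041]
```

View pics/s3.png

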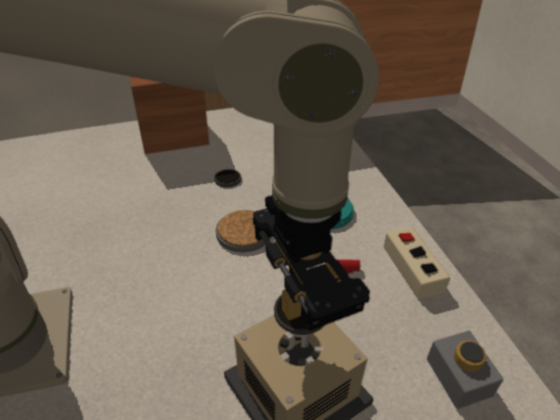

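The cell hangs upright under the jaws at about (300,315), the bore at (300,345) is clear, and the housing hasn't moved. I'll carry it to the pad.

Request:
step_arm --claw '[0, 0, 0, 0, 0]' --linear '[[0.002, -0.012, -0.005], [0.005, -0.037, -0.01], [0.01, -0.072, -0.015], [0.015, -0.11, -0.015], [0.02, -0.148, -0.015]]' --turn '[[0, 0, -0.02], [0, 0, -0.05], [0, 0, -0.09], [0, 0, -0.13], [0, 0, -0.17]]'

```text
t: 11.3
tcp_pos: [0.5112, -0.0823, 0.2482]
ee_rot: [-0.0, 0.989, 0.15, -0.0]
wrist_force: [0.4, 0.0, -1.6]
gripper_width: 0.0238
```

```bash
python3 -c "
from h import *
go([.514,.191,.25],27)"
```

```text
t 11.3 pos [ 0.5112 -0.0823  0.2482] yaw 17.240683302884115 w 0.023786413342974353 j [ 0.5642  0.1183 -0.5299  1.6791  0.0609  1.3609 -1.2453] F [ 0.4317  0.0099 -1.5872] M [-0.0226 -0.0774 -0.0053]
lin [ 0.0837 -0.2602 -0.0018] turn [-0.0002  0.0002 -0.1703]
```

Request:
step_arm --claw '[0, 0, 0, 0, 0]' --linear '[[0.012, -0.038, 0], [0.024, -0.076, 0], [0.036, -0.113, 0], [0.048, -0.15, 0], [0.06, -0.186, 0]]' --turn '[[0, 0, -0.04], [0, 0, -0.08], [0, 0, -0.12], [0, 0, -0.15], [0, 0, -0.17]]'

```text
t: 11.8
tcp_pos: [0.5133, 0.1131, 0.2482]
ee_rot: [0.0, 0.972, 0.233, -0.0]
wrist_force: [0.8, -0.2, -2.6]
gripper_width: 0.0232
```

```bash
python3 -c "
from h import *
go([.514,.191,.12],27)"
```

```text
t 11.8 pos [0.5133 0.1131 0.2482] yaw 26.9847148536206 w 0.02317803327903141 j [ 0.3312  0.158  -0.6986  1.6533  0.1037  1.3682 -1.482 ] F [ 0.7874 -0.1944 -2.6346] M [-0.0162 -0.1081 -0.0206]
lin [ 0.036  -0.0691  0.1282] turn [ 0.0002  0.0003 -0.0003]
```

Request:
step_arm --claw '[0, 0, 0, 0, 0]' --linear '[[0.015, -0.03, 0], [0.027, -0.052, 0.015], [0.034, -0.065, 0.045], [0.036, -0.069, 0.08], [0.036, -0.069, 0.11]]' --turn '[[0, 0, 0], [0, 0, 0], [0, 0, 0], [0, 0, 0], [0, 0, 0]]'

```text
t: 12.3
tcp_pos: [0.5139, 0.1902, 0.1367]
ee_rot: [-0.0, 0.972, 0.234, -0.0]
wrist_force: [1.1, -0.4, -2.4]
gripper_width: 0.024
```

Request:
step_arm --claw '[0, 0, 0]' --linear '[[0, 0, 0.02], [0, 0, 0.03], [0, 0, 0.03]]' --turn '[[0, 0, 0], [0, 0, 0], [0, 0, 0]]'

```text
t: 12.6
tcp_pos: [0.5146, 0.188, 0.1073]
ee_rot: [-0.0, 0.973, 0.232, -0.001]
wrist_force: [0.2, -0.7, -2.2]
gripper_width: 0.0237
```

```bash
python3 -c "
from h import *
go([.514,.191,.0675],27)
for n in('side','top'): cv2.imwrite(f'pics/{n}4.png',ctrl.camera(n)[:,:,::-1])
im=cv2.imread('pics/side4.png')[100:300,150:370];cv2.imwrite('pics/s4c.png',cv2.resize(im,None,fx=3,fy=3))
"
```

```text
t 12.6 pos [0.5146 0.188  0.1073] yaw 26.823067786964312 w 0.023697877308624916 j [ 0.1762  0.3473 -0.7165  1.7726  0.2506  1.1172 -1.7248] F [ 0.186  -0.7341 -2.2022] M [-0.0159 -0.0042 -0.0105]
lin [ 0.0009 -0.003   0.0398] turn [-0.0006  0.0021 -0.0031]
```

View pics/s4c.png

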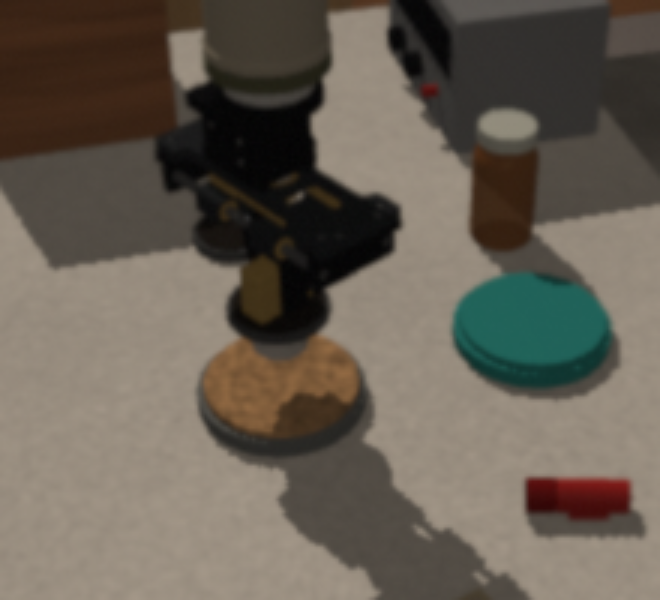

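View pics/top4.png

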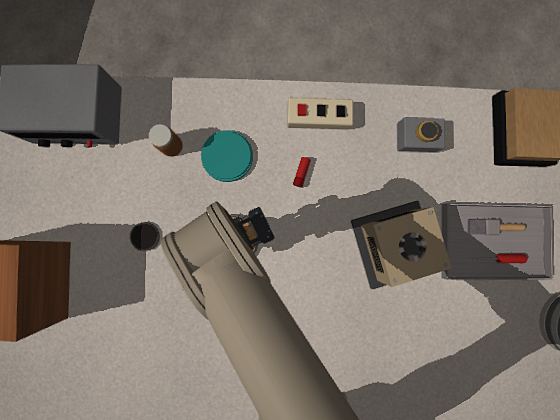

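The cell is over the pad, with its barrel at about (280,345) in the crop. The fuse holder and spare lens haven't moved, and the housing is seated. I'll lower it, slowing near contact.

Request:
step_arm --claw '[0, 0, 0, 0, 0]' --linear '[[0.001, -0.003, 0.015], [0.001, -0.003, 0.028], [0.001, -0.003, 0.034], [0.001, -0.003, 0.036], [0.001, -0.003, 0.036]]' --turn '[[0, 0, 0], [0, 0, 0], [0, 0, 0], [0, 0, 0], [0, 0, 0]]'

```text
t: 13.2
tcp_pos: [0.5156, 0.1901, 0.0718]
ee_rot: [-0.0, 0.973, 0.231, -0.0]
wrist_force: [0.2, -0.0, -1.8]
gripper_width: 0.0236
```

Request:
step_arm --claw '[0, 0]' --linear '[[0, 0, 0.001], [0, 0, 0.002]]' --turn '[[0, 0, 0], [0, 0, 0]]'

```text
t: 13.4
tcp_pos: [0.5161, 0.1902, 0.0705]
ee_rot: [0.0, 0.973, 0.231, 0.0]
wrist_force: [-0.7, -0.5, -2.4]
gripper_width: 0.0238
```

```bash
python3 -c "
from h import *
go([.514,.191,.0675],27)"
```

```text
t 13.4 pos [0.5161 0.1902 0.0705] yaw 26.680687445632834 w 0.023798717371854544 j [ 0.1544  0.3952 -0.7     1.8019  0.2905  1.0488 -1.7592] F [-0.7041 -0.4689 -2.3971] M [ 0.0088  0.0358 -0.0197]
lin [-0.0015 -0.0016  0.003 ] turn [ 0.0002 -0.0007 -0.0056]
```

Request:
step_arm --claw '[0, 0, 0]' --linear '[[0, 0, 0.0007], [0, 0, 0.0014], [0, 0, 0.0014]]' --turn '[[0, 0, 0], [0, 0, 0], [0, 0, 0]]'

```text
t: 13.7
tcp_pos: [0.5157, 0.1901, 0.0687]
ee_rot: [0.0, 0.973, 0.231, -0.0]
wrist_force: [0.3, -0.2, -2.2]
gripper_width: 0.0238
```

Request:
step_arm --claw '[0, 0, 0]' --linear '[[0, 0, 0.0007], [0, 0, 0.001], [0, 0, 0.001]]' --turn '[[0, 0, 0], [0, 0, 0], [0, 0, 0]]'

```text
t: 14.0
tcp_pos: [0.5157, 0.1901, 0.0677]
ee_rot: [0.0, 0.973, 0.231, -0.0]
wrist_force: [0.1, 0.5, -1.9]
gripper_width: 0.0238
```

```bash
python3 -c "
from h import *
go([.514,.191,.0675],27)"
```

```text
t 14.0 pos [0.5157 0.1901 0.0677] yaw 26.68770002060637 w 0.023753937590508666 j [ 0.1531  0.3987 -0.6986  1.8043  0.293   1.0445 -1.7611] F [ 0.0965  0.5277 -1.9392] M [ 0.0108 -0.0193 -0.0064]
lin [-0.0011 -0.0016  0.0002] turn [ 0.0001  0.0001 -0.0055]
```

Request:
step_arm --claw '[0, 0, 0]' --linear '[[0, 0, 0.0004], [0, 0, 0.0007], [0, 0, 0.0007]]' --turn '[[0, 0, 0], [0, 0, 0], [0, 0, 0]]'

```text
t: 14.3
tcp_pos: [0.5159, 0.1902, 0.0675]
ee_rot: [0.0, 0.973, 0.231, 0.0]
wrist_force: [-1.9, -0.8, 5.7]
gripper_width: 0.0234
```

Request:
step_arm --claw '[0, 0, 0]' --linear '[[0, 0, 0.0004], [0, 0, 0.0006], [0, 0, 0.0006]]' --turn '[[0, 0, 0], [0, 0, 0], [0, 0, 0]]'

```text
t: 14.6
tcp_pos: [0.516, 0.1902, 0.0675]
ee_rot: [0.0, 0.973, 0.231, 0.0]
wrist_force: [-4.4, -2.6, 11.3]
gripper_width: 0.0236
```

Contact made. I'll ease off slightly, then let go.

Request:
step_arm --claw '[0, 0, 0]' --linear '[[0, 0, -0.0005], [0, 0, -0.0008], [0, 0, -0.0008]]' --turn '[[0, 0, 0], [0, 0, 0], [0, 0, 0]]' --newtons 20

```text
t: 14.9
tcp_pos: [0.5161, 0.1902, 0.0674]
ee_rot: [-0.0, 0.973, 0.231, 0.0]
wrist_force: [-0.3, 0.1, 2.4]
gripper_width: 0.0238
```

Request:
step_arm --claw '[0.35, 0.5, 0.7, 0.9, 1]' --linear '[[0, 0, 0], [0, 0, 0], [0, 0, 0], [0, 0, 0], [0, 0, 0]]' --turn '[[0, 0, 0], [0, 0, 0], [0, 0, 0], [0, 0, 0], [0, 0, 0]]'

```text
t: 15.4
tcp_pos: [0.5157, 0.1901, 0.0672]
ee_rot: [0.0, 0.973, 0.231, -0.0]
wrist_force: [0.3, 0.1, 1.6]
gripper_width: 0.0545
```

Request:
step_arm --claw '[1, 1, 1, 1, 1]' --linear '[[0, 0, 0], [0, 0, 0], [0, 0, 0], [0, 0, 0], [0, 0, 0]]' --turn '[[0, 0, 0], [0, 0, 0], [0, 0, 0], [0, 0, 0], [0, 0, 0]]'

```text
t: 15.9
tcp_pos: [0.5158, 0.1901, 0.0672]
ee_rot: [0.0, 0.973, 0.231, 0.0]
wrist_force: [-0.1, -0.9, 0.3]
gripper_width: 0.0861
```

```bash
python3 -c "
from h import *
go([.514,.191,.0675],27)
cv2.imwrite('pics/side5.png',ctrl.camera('side')[:,:,::-1])
im=cv2.imread('pics/side5.png')[100:300,150:370];cv2.imwrite('pics/s5c.png',cv2.resize(im,None,fx=3,fy=3))
"
```

```text
t 15.9 pos [0.5158 0.1901 0.0672] yaw 26.687954448813 w 0.08607486170595212 j [ 0.1528  0.3993 -0.6984  1.8046  0.2936  1.0436 -1.7615] F [-0.1127 -0.9462  0.3004] M [ 0.0038 -0.0093 -0.0134]
lin [-0.0012 -0.0016 -0.0003] turn [ 0.0001 -0.     -0.0054]
```

View pics/s5c.png

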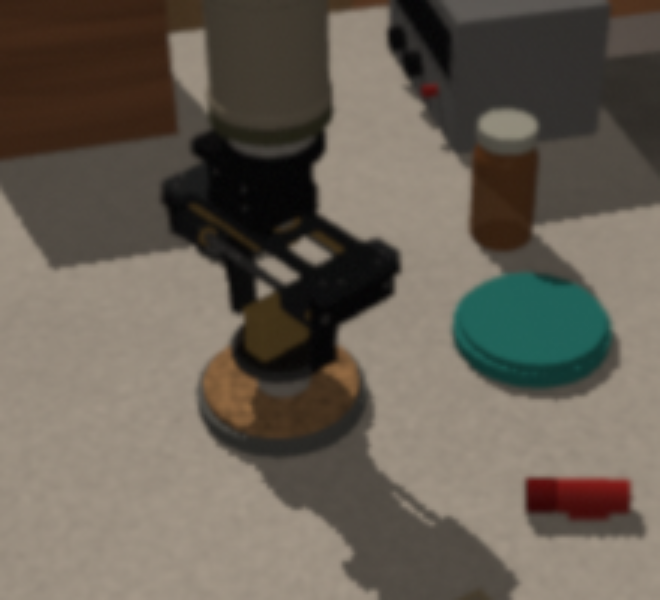

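The jaws are open and the cell stands upright on the cork (foot at about (283,385)). I'll retreat straight up.

Request:
step_arm --claw '[1, 1, 1, 1, 1]' --linear '[[0, 0, -0.01], [0, 0, -0.035], [0, 0, -0.07], [0, 0, -0.11], [0, 0, -0.15]]' --turn '[[0, 0, 0], [0, 0, 0], [0, 0, 0], [0, 0, 0], [0, 0, 0]]'

```text
t: 16.45
tcp_pos: [0.5154, 0.1903, 0.2195]
ee_rot: [-0.0, 0.973, 0.231, 0.0]
wrist_force: [0.6, -0.0, 0.5]
gripper_width: 0.087
```

Request:
step_arm --claw '[1, 1, 1, 1, 1]' --linear '[[0.0, 0.03, -0.02], [0.0, 0.07, -0.02], [0, 0.11, -0.02], [0, 0.14, -0.02], [0, 0.14, -0.02]]' --turn '[[0, 0, 0], [0, 0, 0], [0, 0, 0], [0, 0, 0], [0, 0, 0]]'

```text
t: 16.95
tcp_pos: [0.5802, 0.0597, 0.2374]
ee_rot: [0.001, 0.974, 0.227, -0.0]
wrist_force: [-0.9, 0.2, 0.3]
gripper_width: 0.0868
```

Request:
step_arm --claw '[1, 1, 1, 1]' --linear '[[0, 0, 0], [0, 0, 0], [0, 0, 0], [0, 0, 0]]' --turn '[[0, 0, 0], [0, 0, 0], [0, 0, 0], [0, 0, 0]]'

```text
t: 17.35
tcp_pos: [0.5784, 0.066, 0.2375]
ee_rot: [0.0, 0.973, 0.232, 0.0]
wrist_force: [0.5, -0.2, -0.1]
gripper_width: 0.0872
```

```bash
python3 -c "
from h import *
go([.514,.191,.0675],27)
for n in('side','top'): cv2.imwrite(f'pics/{n}6.png',ctrl.camera(n)[:,:,::-1])
"
```

```text
t 17.35 pos [0.5784 0.066  0.2375] yaw 26.776616084320718 w 0.08723852712091668 j [ 0.3503  0.2971 -0.6624  1.5292  0.1846  1.3785 -1.4295] F [ 0.4845 -0.2006 -0.0747] M [0.0113 0.0302 0.0094]
lin [-0.0012 -0.1406  0.17  ] turn [ 0.0002 -0.0002 -0.0039]
```

View pics/side6.png

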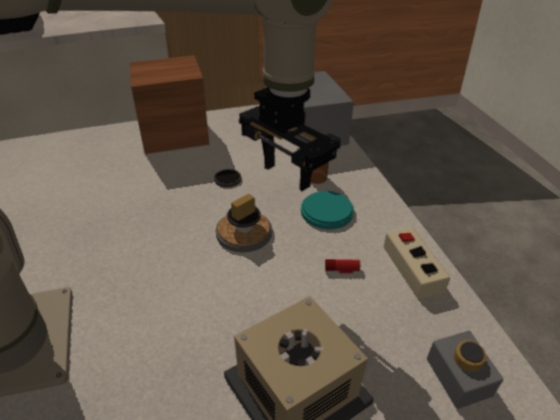

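View pics/top6.png

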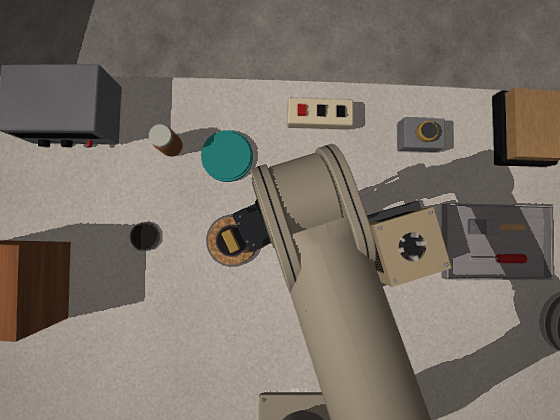

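The cell stands upright on the cork (side (244,218), top (232,240)). The fuse holder, at (342,266) in the side view, the spare lens and the housing are where they started, and the gripper is clear.

```bash
python3 -c "
from station import ctrl
print(ctrl.job_done())"
```

```text
the job is handed in; nothing more can be done
None
```

The lens cell is out of the lamp housing and standing upright on the round cork rest pad. It has been let go, and I handed the job in at about 17.5 s of the 62 s allowed.

- **Getting it out:** I gripped the brass bar and worked the cell out with twists of about 0.4 rad back and forth during a slow rise. The readings I took showed at most about 10 N of upward pull, under the housing's 14 N weight. In the side views during and after the pull, the housing was still seated.
- **Placing it:** I lowered it in small steps until it touched the pad. The contact force briefly read 11 N, so I eased back to about 2 N before opening the jaws.
- **Last checks:** In the side view, the last pictures show the cell upright near the middle of the cork, with the gripper clear and wrist force near zero. The fuse holder is at the same side-view pixels as at the start and the spare lens at the same spot in both views. The arm hid the fuse holder in the final top view, so its end position rests on the side view only.

No check failed. The two cameras disagreed by up to about 4 mm for the bar and 7 mm for the pad, neither of which mattered here.

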